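Loosen the locking ring of a filter holder by two turns

ROBOT

A 6-joint arm with a two-finger parallel gripper is mounted at the origin on a cart in front of the work surface, level with it; the furniture and walls round the work are solid. World frame = base frame: x ahead of the robot, y to its left, z up, the work surface at z = 0. Lengths are in mm, angles in rad, forces in N, time in s.
With the tool pointing down it reaches from about 350 to 975 mm from the base axis. Payload 7.1 kg.
Tool frame: the origin (TCP) lies at the centre of the arm's flange, where the gripper is bolted on; the fingertips stand 182 mm ahead of it and the grasp point (between the pads) lies 163 mm ahead of it; z points along the fingers, y is the line along which they close (so a half turn about z gives the same grasp; the last joint's range is limited). The gripper opens to 88 mm and grips with 3 to 60 N. Pads are 20 mm wide; open, the fingers measure 115 mm over their backs; the gripper's body (75 mm by 178 mm) begins 61 mm behind the grasp point.
Start: joints at [1.273, 0.423, 1.63, -0, 1.089, -0.019], TCP at [171.97, 600.86, 404.675] pointing down, gripper open.
Joint ranges: [-3, 3], [-0.9, 2.11], [0.09, 2.58], [-1.31, 4.45], [0.11, 2.69], [-2.54, 2.54]. Speed limits (rad/s): [2.39, 2.39, 3.01, 3.14, 3.14, 3.14].

INTERFACE

Orientations are given as a rotation vector (axis times angle).
In Python, from workcell import readout, get_image, ctrl gives the robot as it stands.
- The arm moves only by the tool step_arm, never from a script. Its argument "targets" is a list that holds one entry, the list of rows, each a list of 7 numbers: the shift along the world's x, y, z as a fraction of full scale, then the turn, a rotation vector about the world's x, y, z as a fraction of full scale, then the opening, from 0 (shut) to 1 (fully open). In form: [[[dx, dy, dz, wx, wy, wz, claw], ...]]. A call has exactly 5 rows; each row shifts and turns the commanded pose from where the row before left it; what a row does not reach is not made up. Full scale, the value 1, is 0.05 m for a shift and 4 degrees for a turn. A row lasts 1/8 s, in which the tool goes at most 62.5 mm and 10.7 degrees, less where a joint would pass 70% of its speed; a pose out of reach is approached as far as the arm can. A call with a number of a shift or a turn outside -1 to 1 is refused whole. A call with a gripper value outside its range is refused whole. The fingers move at their own pace and stop on an object; the grip force is fixed at half the most. Time passes only in rows, so rows that do not move let the fingers close, or fill a call up. It gives the time, the measured TCP pose, the force, the opening and the grip force at its end, in the units of the state.
- readout.get_obs(): the state, without advancing time (a new reading comes with each control period).
- get_image(name): name is "scene" or "top"; returns a dict with "pixels" (420x560x3 uint8, red, green, blue), "intrinsics" (3x3 intrinsics, pixels), "extrinsics" (4x4, takes a point from world to camera coordinates). Camera axes: x right, y down, z forward; pixel columns grow to the right and rows downward; lengths in mm; the calibration is good to about 2 mm. A picture is of the moment at which its call begins. There is no depth.
- ctrl.close_job(): hands the job in; it is judged then, once.
The state is a dict: "t": time; "qpos": joint angles; "qvel": joint speeds; "joint_torque": joint torques, N m; "ee_pos": TCP position; "orientation": TCP orientation; "ft_force": force on the tool from outside, world axes, zero at the start; "moment": the same for the moment, N m; "width": finger opening in mm; "grasp_force": force on a finger pad.
Only numpy, scipy, OpenCV 4.12 (cv2) and the standard library are available. Lean on these libraries where they do the work, as an engineer would, in place of code of your own. Each camera call takes 0.05 s, during which the arm holds its last target. There are 200 camera calls.

TASK

The filter holder bolted to the bench is screwed tight. With a fingertip or the outside of the fingers, roll its wide knurled locking ring anticlockwise, seen from above, through exactly two full turns, so that the line on the ring stands at the fixed pointer again for the second time; then take the hand away. Do not shift or lift the petri dish, dust cap, USB stick or slide box that lie round it.

Things in the scene. Friction and masses are not known exactly. Their poses are not given: they have to be found in the camera images.
- holder: round metal filter holder bolted to the bench (fixed; place and yaw vary). Origin: centre of its underside, at bench height; z up; pointer on its -x side. Foot disc 128 mm across, 10 high; stem; body 98 mm across to z = 94 mm; locking ring z = 100 to 124; inside the ring a fixed core 74 mm across to z = 130, with a port 22 mm across to z = 146. Nothing of it stands beside the ring above z = 92
- ring_center (a point): fixed point on the vertical axis of the ring, at mid-height of its rim when tight, 112 mm above the bench
- pointer_tip (a point): outer end, upper edge, of the fixed pointer: dark steel bar 8 mm wide that sticks out from the holder's body under the ring, to 72 mm from the axis, top at z = 92 mm; looking from above its end shows beyond the ring
- ring_line (a point): dark radial line 11 mm long, 6 mm wide on the upper face of the ring, this point at its middle, 42.5 mm from the axis; turns with the ring. At the start (ring tight) it stands over the pointer
- ring (a joint): turn of the ring (rad) about the vertical: 0 = tight, line at the pointer, against a stop (always the start); grows anticlockwise seen from above (loosening), to a stop at 18. Steel ring 104 mm across, too wide to grip; rim 24 mm high with 48 upright ribs; rises 1.5 mm a turn. About 2.5 N along the rim turns it; it stays where left. A finger pressed on the rim with 8 N and moved along it takes it along
- petri: loose closed petri dish, 60 mm across, 15 high; origin: centre of the underside. Bystander
- cap: loose black round dust cap, 38 mm across, 13 high; origin: centre of the underside. Bystander
- stick: loose USB stick, 17 x 51 x 8 mm; origin: centre of the underside. Bystander
- slides: loose grey slide box, 63 x 86 x 34 mm; origin: centre of the underside. Bystander

How it is judged (in metres and radians):
On the way:
1. the ring is loosened by its first full turn (value of joint ring above 6.28 rad), for 0.05 s.
At the end, for the whole second after the job is handed in: The ring rests two full turns (12.57 rad) looser than at the start, to within 0.35 rad (20 degrees), and the bystanders lie within 15 mm of where they were (value of joint ring between 12.216 and 12.916 rad and velocity of joint ring between -0.05 and 0.05 rad/s and distance of each of petri, cap, stick, slides from where it was at the start of the episode below 0.015 m); the robot touches nothing.
It fails at once if the closed petri dish is shifted by more than 15 mm or lifted (distance of petri from where it was at the start of the episode above 0.015 m).
It fails at once if the dust cap is shifted by more than 15 mm or lifted (distance of cap from where it was at the start of the episode above 0.015 m).
It fails at once if the USB stick is shifted by more than 15 mm or lifted (distance of stick from where it was at the start of the episode above 0.015 m).
It fails at once if the slide box is shifted by more than 15 mm or lifted (distance of slides from where it was at the start of the episode above 0.015 m).
It also fails if it takes over 64 s, if anything falls off the work surface, if the arm or the gripper's body presses on something with over 40 N, if the wrist force passes 120 N, or if a joint passes its speed limit or range.

## Working session

There is one attempt and no reset: what is moved stays moved. The work goes in short steps, Python scripts to look and compute and a tool call to move; the robot and the scene stay as the last step left them, time stands still between calls to the robot, and variables do not carry over. Pictures are saved under pics/ and viewed, at most 10 in all, crops included, and the job is handed in when it is done.

Besides the shell and the picture viewer there is one more tool, called after "Call:" as name(argument=value, ...) on one line, values as JSON. step_arm: Moves the arm, as the interface text tells. Shift numbers are shares of 0.05 m and turn numbers shares of 4 degrees, none past 1 either way. Its arguments: {"type":"object","properties":{"targets":{"type":"array"}},"required":["targets"]}

```bash
mkdir -p pics
python3 - <<'E'
from workcell import readout, get_image
import cv2,json,numpy as np
for n in("top","scene"):
    im=get_image(n); cv2.imwrite(f"pics/{n}0.png",im["pixels"][:,:,::-1]); np.savez(f"{n}0.npz",**im)
    print(im["intrinsics"],im["extrinsics"])
print(readout.get_obs())
E
```

```text
[[384.78160329   0.         276.09789316]
 [  0.         384.78160329 208.37327336]
 [  0.           0.           1.        ]] [[ 1.43376270e-02 -9.99565367e-01  2.57586687e-02 -2.20841717e+02]
 [-9.89119638e-01 -1.79505593e-02 -1.46014107e-01  5.73359063e+02]
 [ 1.46413027e-01 -2.33849092e-02 -9.88947102e-01  9.71627904e+02]
 [ 0.00000000e+00  0.00000000e+00  0.00000000e+00  1.00000000e+00]]
[[407.84419147   0.         278.58238356]
 [  0.         407.84419147 206.21464764]
 [  0.           0.           1.        ]] [[-7.39014191e-01 -6.73636872e-01  8.44924521e-03  3.11050394e+02]
 [-2.79953148e-01  2.95667064e-01 -9.13349452e-01  3.29275570e+02]
 [ 6.12767705e-01 -6.77343599e-01 -4.07088919e-01  5.45759897e+02]
 [ 0.00000000e+00  0.00000000e+00  0.00000000e+00  1.00000000e+00]]
{'t': 0.1, 'qpos': array([ 1.27301325e+00,  4.23790523e-01,  1.63059013e+00,  1.95113662e-05,
        1.08862133e+00, -1.90065675e-02]), 'qvel': array([-0.00211694, -0.00075256, -0.00197179, -0.00020137,  0.00084396,
        0.00105721]), 'joint_torque': array([-3.54581925e-04, -5.45612669e+01, -2.74324000e+01,  6.44717272e-02,
        1.88576861e-02, -7.48163711e-05]), 'ee_pos': array([171.89248932, 600.64293232, 403.97217112]), 'orientation': array([-4.36465227e-01, -3.11088313e+00,  2.18162319e-03]), 'ft_force': array([ 0.99753481, -0.47945469, -0.47231688]), 'moment': array([0.10435016, 0.01604007, 0.02202281]), 'grasp_force': 0.0, 'width': 87.75324050442242}
```

View pics/top0.png

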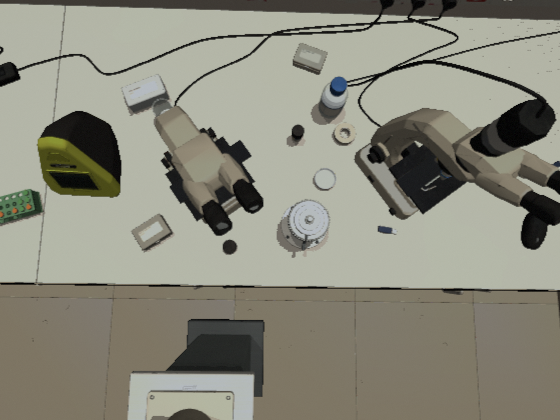

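View pics/scene0.png

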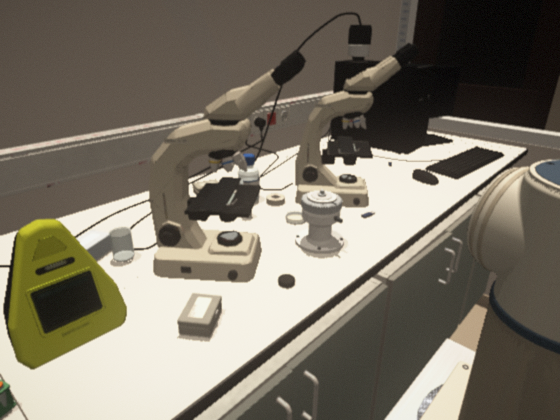

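Top view: holder ring centre near (309,221), petri (325,179), stick (386,230), cap (230,247), slide box (152,232). A microscope is to the right and another to the left. I'll zoom in on the holder.

```bash
cat > h.py <<'E'
import numpy as np
def ray(im,u,v,z):
    K=im["intrinsics"];T=im["extrinsics"];R=T[:3,:3];c=-R.T@T[:3,3]
    d=R.T@np.linalg.solve(K,[u,v,1]);return c+d*(z-c[2])/d[2]
def proj(im,p):
    K=im["intrinsics"];T=im["extrinsics"];q=K@(T[:3,:3]@np.array(p,float)+T[:3,3]);return q[:2]/q[2]
E
python3 - <<'E'
import numpy as np,cv2
from h import *
im=np.load("top0.npz");s=np.load("scene0.npz")
c=im["pixels"][185:265,265:365,::-1]
cv2.imwrite("pics/crop.png",cv2.resize(c,None,fx=7,fy=7,interpolation=cv2.INTER_CUBIC))
print(ray(im,309,219,130), ray(im,325,179,15),ray(im,386,230,8),ray(im,230,247,13),ray(im,152,232,34))
print(ray(s,321,203,112))
for uv in((255,203),(206,220),(385,215),(455,170)):print(uv,ray(im,*uv,150),ray(im,*uv,250))
E
```

```text
[ 539.79062477 -289.30517914  130.        ] [ 665.72211697 -346.07642352   15.        ] [ 527.97686678 -514.06065407    8.        ] [474.80981349 -90.29352957  13.        ] [509.89372936 113.13842087  34.        ]
[ 538.25332426 -285.32102319  112.        ]
(255, 203) [ 573.26702036 -158.880364    150.        ] [ 557.13465977 -162.08506905  250.        ]
(206, 220) [530.78400618 -45.05507105 150.        ] [519.37043011 -60.9028769  250.        ]
(385, 215) [ 550.09224505 -468.19697982  150.        ] [ 536.53401375 -437.04446029  250.        ]
(455, 170) [ 663.5036481  -642.68141733  150.        ] [ 637.34828866 -592.14810577  250.        ]
```

View pics/crop.png

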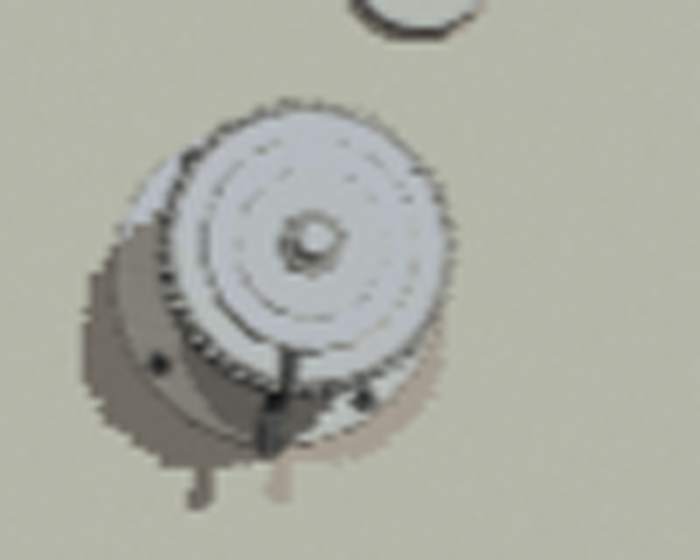

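Run:
```python
import numpy as np
from h import *
im=np.load("top0.npz");s=np.load("scene0.npz")
c=ray(im,308.9,219.6,124);print(c)
t=ray(im,265+267/7-.4,185+452/7-.4,92);l=ray(im,265+288/7-.4,185+370/7-.4,124)
print(t-c,np.linalg.norm((t-c)[:2]),l-c,np.linalg.norm((l-c)[:2]))
print(proj(s,[c[0],c[1],146]),proj(s,[c[0],c[1],124]),proj(s,[c[0],c[1],0]))
for uv in((252,197),(260,205),(212,218),(212,230)):
  for z in(200,250,300,350,400): p=ray(im,*uv,z);print(uv,p.round(),proj(s,p).round())
```

```text
[ 539.04754959 -289.72657202  124.        ]
[-70.37056883  11.66950077 -32.        ] 71.3315793031337 [-43.49204144   7.55313171   0.        ] 44.14303418326769
[322.50860827 189.84897658] [322.04942236 198.01238264] [319.60473576 241.47401484]
(252, 197) [ 579. -153.  200.] [273. 179.]
(252, 197) [ 570. -155.  250.] [277. 159.]
(252, 197) [ 561. -157.  300.] [281. 137.]
(252, 197) [ 552. -160.  350.] [285. 114.]
(252, 197) [ 543. -162.  400.] [289.  90.]
(260, 205) [ 561. -172.  200.] [285. 179.]
(260, 205) [ 553. -173.  250.] [288. 159.]
(260, 205) [ 545. -174.  300.] [291. 137.]
(260, 205) [ 537. -175.  350.] [295. 114.]
(260, 205) [ 530. -176.  400.] [299.  90.]
(212, 218) [530. -66. 200.] [262. 196.]
(212, 218) [524. -73. 250.] [266. 172.]
(212, 218) [518. -80. 300.] [271. 148.]
(212, 218) [512. -88. 350.] [276. 122.]
(212, 218) [506. -95. 400.] [281.  95.]
(212, 230) [503. -67. 200.] [272. 199.]
(212, 230) [499. -74. 250.] [276. 175.]
(212, 230) [494. -81. 300.] [280. 150.]
(212, 230) [490. -88. 350.] [285. 124.]
(212, 230) [485. -95. 400.] [290.  97.]
```

Call:
step_arm(targets=[[[0.48, -0.74, 0, 0, 0, -1, 0], [0.48, -0.74, 0, 0, 0, -1, 0], [0.48, -0.74, 0, 0, 0, -1, 0], [0.48, -0.74, 0, 0, 0, -1, 0], [0.48, -0.74, 0, 0, 0, -1, 0]]])

```text
t: 0.72
ee_pos: [292.5, 414.5, 404.5]
orientation: [-0.973, -2.987, 0.001]
ft_force: [0.8, 0.5, 0.1]
width: 41.1
grasp_force: 0.0
```

Call:
step_arm(targets=[[[0.48, -0.74, 0, 0, 0, -1, 0], [0.48, -0.74, 0, 0, 0, -1, 0], [0.04, -0.76, 0, 0, 0, -1, 0], [0.04, -0.76, 0, 0, 0, -1, 0], [0.04, -0.76, 0, 0, 0, -1, 0]]])

```text
t: 1.35
ee_pos: [345.8, 226.6, 404.5]
orientation: [-1.477, -2.772, 0.001]
ft_force: [1.6, 0.1, -0.6]
width: 0.4
grasp_force: 0.0
```

Tracking is good with almost no lag.

Call:
step_arm(targets=[[[0.04, -0.76, 0, 0, 0, -1, 0], [0.04, -0.76, 0, 0, 0, -1, 0], [0.04, -0.76, 0, 0, 0, -1, 0], [0.04, -0.76, 0, 0, 0, -1, 0], [0.04, -0.76, 0, 0, 0, -1, 0]]])

```text
t: 1.98
ee_pos: [355.7, 36.7, 404.6]
orientation: [1.936, 2.474, -0.0]
ft_force: [0.5, 0.3, -0.6]
width: 0.5
grasp_force: 0.0
```

Call:
step_arm(targets=[[[0.04, -0.76, 0, 0, 0, -1, 0], [0.06, -0.8, 0, 0, 0, -1, 0], [0.06, -0.8, 0, 0, 0, -1, 0], [0.06, -0.8, 0, 0, 0, -0.5, 0], [0.06, -0.8, 0, 0, 0, 0, 0]]])

```text
t: 2.6
ee_pos: [369.7, -161.5, 404.6]
orientation: [-2.222, -2.221, -0.0]
ft_force: [1.1, -0.0, -0.1]
width: 0.6
grasp_force: 0.0
```

Call:
step_arm(targets=[[[0.3, -0.6, 0, 0, 0, 0, 0], [0.3, -0.6, 0, 0, 0, 0, 0], [0.3, -0.6, 0, 0, 0, 0, 0], [0, 0, 0, 0, 0, 0, 0], [0, 0, 0, 0, 0, 0, 0]]])

```text
t: 3.22
ee_pos: [414.4, -249.6, 404.2]
orientation: [-2.22, -2.22, 0.0]
ft_force: [0.1, 0.5, 1.1]
width: 0.3
grasp_force: 0.0
```

Call:
step_arm(targets=[[[0.12, 0.05, -0.58, 0, 0, 0, 0], [0.12, 0.05, -0.58, 0, 0, 0, 0], [0.12, 0.05, -0.58, 0, 0, 0, 0], [0.12, 0.05, -0.58, 0, 0, 0, 0], [0.0, 0.0, 0, 0, 0, 0, 0]]])

```text
t: 3.85
ee_pos: [438.1, -238.7, 287.2]
orientation: [-2.216, -2.22, 0.002]
ft_force: [0.2, -0.1, -0.4]
width: 0.8
grasp_force: 0.0
```

Call:
step_arm(targets=[[[0.2, -0.12, 0, 0, 0, 0, 0], [0.2, -0.12, 0, 0, 0, 0, 0], [0.12, -0.06, 0, 0, 0, 0, 0], [0.06, -0.02, 0, 0, 0, 0, 0], [0.02, 0, 0, 0, 0, 0, 0]]])

```text
t: 4.47
ee_pos: [469.0, -256.2, 288.7]
orientation: [-2.221, -2.222, 0.0]
ft_force: [-0.2, 0.9, 0.1]
width: -0.0
grasp_force: 0.0
```

Call:
step_arm(targets=[[[0.08, 0, 0, 0, 0, 0, 0], [0.08, 0, 0, 0, 0, 0, 0], [0.04, 0, 0, 0, 0, 0, 0], [0, 0, 0, 0, 0, 0, 0], [0, 0, 0, 0, 0, 0, 0]]])

```text
t: 5.1
ee_pos: [478.9, -256.1, 288.6]
orientation: [-2.221, -2.222, 0.0]
ft_force: [-0.1, -0.2, -0.9]
width: 0.4
grasp_force: 0.0
```

Call:
step_arm(targets=[[[0.02, 0, 0, 0, 0, 0, 0], [0.02, 0, 0, 0, 0, 0, 0], [0, 0, 0, 0, 0, 0, 0], [0, 0, 0, 0, 0, 0, 0], [0, 0, 0, 0, 0, 0, 0]]])

```text
t: 5.72
ee_pos: [480.9, -256.1, 288.7]
orientation: [-2.221, -2.222, -0.0]
ft_force: [0.2, -1.1, 0.5]
width: 0.2
grasp_force: 0.0
```

Call:
step_arm(targets=[[[0.02, 0, 0, 0, 0, 0, 0], [0.01, 0, 0, 0, 0, 0, 0], [0, 0, 0, 0, 0, 0, 0], [0, 0, 0, 0, 0, 0, 0], [0, 0, 0, 0, 0, 0, 0]]])

```text
t: 6.35
ee_pos: [482.5, -256.1, 288.7]
orientation: [-2.221, -2.222, 0.0]
ft_force: [0.9, -0.5, 0.5]
width: 0.7
grasp_force: 0.0
```

Call:
step_arm(targets=[[[0.02, 0, 0, 0, 0, 0, 0], [0.02, 0, 0, 0, 0, 0, 0], [0, 0, 0, 0, 0, 0, 0], [0, 0, 0, 0, 0, 0, 0], [0, 0, 0, 0, 0, 0, 0]]])

```text
t: 6.98
ee_pos: [484.2, -256.1, 288.6]
orientation: [-2.22, -2.221, 0.001]
ft_force: [-3.8, -0.7, 1.8]
width: 0.5
grasp_force: 2.0
```

Call:
step_arm(targets=[[[0.02, 0, 0, 0, 0, 0, 0], [-0.07, -0.18, 0, 0, 0, 0, 0], [-0.04, -0.2, 0, 0, 0, 0, 0], [0, -0.1, 0, 0, 0, 0, 0], [0, -0.16, 0, 0, 0, 0, 0]]])

```text
t: 7.6
ee_pos: [479.0, -287.7, 288.2]
orientation: [-2.218, -2.22, 0.001]
ft_force: [-6.8, 2.6, 2.0]
width: 0.1
grasp_force: 3.2
```

Call:
step_arm(targets=[[[0.02, -0.23, 0, 0, 0, 0, 0], [0.01, -0.17, 0, 0, 0, 0, 0], [0.05, -0.19, 0, 0, 0, 0, 0], [0.09, -0.17, 0, 0, 0, 0, 0], [0.12, -0.15, 0, 0, 0, 0, 0]]])

```text
t: 8.22
ee_pos: [494.5, -334.1, 288.5]
orientation: [-2.221, -2.222, 0.001]
ft_force: [-2.4, -0.4, 0.3]
width: -0.0
grasp_force: 1.5
```

```bash
cat > look.py <<'E'
import sys,cv2,numpy as np
from workcell import get_image
im=get_image("top"); np.savez(sys.argv[1]+".npz",**im)
c=im["pixels"][185:265,265:365,::-1]
cv2.imwrite(f"pics/{sys.argv[1]}.png",cv2.resize(c,None,fx=7,fy=7,interpolation=cv2.INTER_CUBIC))
E
python3 look.py a1
```

```text
(no output)
```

View pics/a1.png

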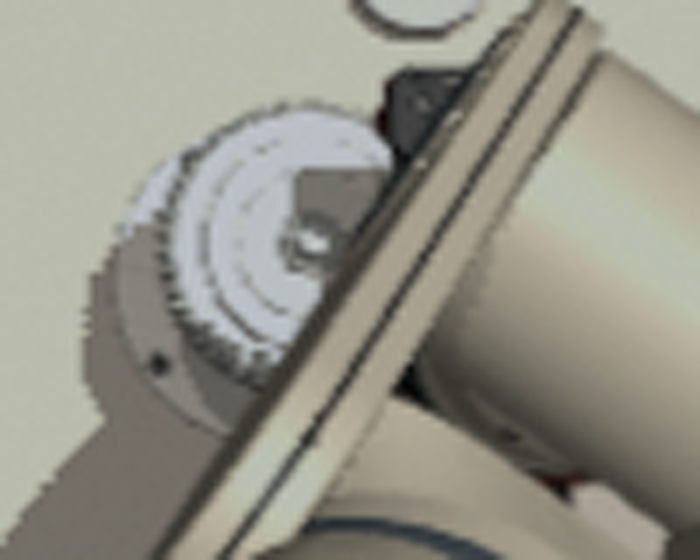

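Call:
step_arm(targets=[[[0.09, -0.01, 0, 0, 0, 0, 0], [0.16, -0.11, 0, 0, 0, 0, 0], [0.17, -0.08, 0, 0, 0, 0, 0], [0.19, -0.04, 0, 0, 0, 0, 0], [0.12, -0.01, 0, 0, 0, 0, 0]]])

```text
t: 8.9
ee_pos: [531.8, -349.0, 289.4]
orientation: [2.215, 2.217, -0.004]
ft_force: [-3.0, -14.4, -3.4]
width: 0.7
grasp_force: 7.3
```

Call:
step_arm(targets=[[[0.16, -0.01, 0, 0, 0, 0, 0], [0.16, -0.01, 0, 0, 0, 0, 0], [0.19, 0.02, 0, 0, 0, 0, 0], [0.19, 0.05, 0, 0, 0, 0, 0], [0.17, 0.09, 0, 0, 0, 0, 0]]])

```text
t: 9.52
ee_pos: [575.8, -340.1, 289.5]
orientation: [2.218, 2.218, 0.001]
ft_force: [-1.1, -4.6, 0.8]
width: 0.5
grasp_force: 2.0
```

Call:
step_arm(targets=[[[0.13, 0.14, 0, 0, 0, 0, 0], [0.12, 0.14, 0, 0, 0, 0, 0], [0.1, 0.16, 0, 0, 0, 0, 0], [0.05, 0.14, 0, 0, 0, 0, 0], [0.4, -0.1, 0, 0, 0, 0, 0]]])

```text
t: 10.15
ee_pos: [615.0, -314.1, 289.1]
orientation: [2.22, 2.222, 0.002]
ft_force: [-0.8, 0.7, -0.2]
width: 0.6
grasp_force: 0.0
```

Call:
step_arm(targets=[[[0, 0, 0.6, 0, 0, 0, 0], [0, 0, 0.6, 0, 0, 0, 0], [-1, 0.43, 0, 0, 0, 0, 0], [-1, 0.43, 0, 0, 0, 0, 0], [-1, 0.43, 0, 0, 0, 0, 0]]])

```text
t: 10.78
ee_pos: [463.5, -249.4, 348.9]
orientation: [2.22, 2.221, 0.002]
ft_force: [0.1, 0.2, -0.5]
width: 0.5
grasp_force: 0.0
```

Call:
step_arm(targets=[[[0, 0, -0.6, 0, 0, 0, 0], [0, 0, -0.6, 0, 0, 0, 0], [0, 0, 0, 0, 0, 0, 0], [0, 0, 0, 0, 0, 0, 0], [0, 0, 0, 0, 0, 0, 0]]])

```text
t: 11.4
ee_pos: [465.1, -250.8, 289.8]
orientation: [2.219, 2.221, 0.001]
ft_force: [-0.1, -0.3, -0.4]
width: 0.4
grasp_force: 0.0
```

```bash
python3 look.py a2
```

```text
(no output)
```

View pics/a2.png

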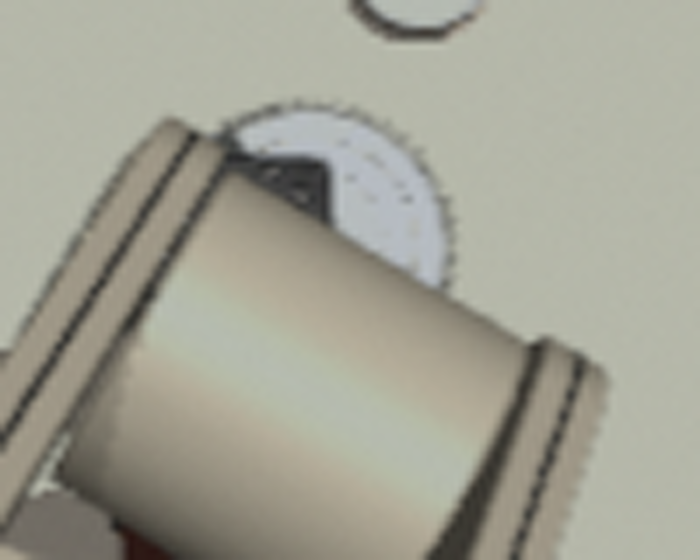

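Call:
step_arm(targets=[[[0.28, -0.11, 0, 0, 0, 0, 0], [0.16, 0, 0, 0, 0, 0, 0], [-0.07, -0.18, 0, 0, 0, 0, 0], [-0.03, -0.19, 0, 0, 0, 0, 0], [-0.01, -0.19, 0, 0, 0, 0, 0]]])

```text
t: 12.08
ee_pos: [479.6, -283.6, 288.0]
orientation: [-2.216, -2.217, 0.003]
ft_force: [-8.7, 2.3, 4.1]
width: 0.3
grasp_force: 4.4
```

Call:
step_arm(targets=[[[0, -0.25, 0, 0, 0, 0, 0], [0.03, -0.18, 0, 0, 0, 0, 0], [0.05, -0.18, 0, 0, 0, 0, 0], [0.08, -0.17, 0, 0, 0, 0, 0], [0.12, -0.15, 0, 0, 0, 0, 0]]])

```text
t: 12.7
ee_pos: [493.8, -331.6, 288.3]
orientation: [-2.218, -2.22, 0.005]
ft_force: [-9.2, -4.9, 3.5]
width: 0.6
grasp_force: 4.6
```

Call:
step_arm(targets=[[[0.14, -0.13, 0, 0, 0, 0, 0], [0.16, -0.1, 0, 0, 0, 0, 0], [0.18, -0.06, 0, 0, 0, 0, 0], [0.19, -0.03, 0, 0, 0, 0, 0], [0.19, -0.01, 0, 0, 0, 0, 0]]])

```text
t: 13.32
ee_pos: [538.7, -349.7, 289.2]
orientation: [2.218, 2.219, -0.004]
ft_force: [-2.2, -10.4, -1.7]
width: 0.2
grasp_force: 5.2
```

Call:
step_arm(targets=[[[0.18, 0, 0, 0, 0, 0, 0], [0.19, 0.03, 0, 0, 0, 0, 0], [0.18, 0.06, 0, 0, 0, 0, 0], [0.17, 0.09, 0, 0, 0, 0, 0], [0.14, 0.11, 0, 0, 0, 0, 0]]])

```text
t: 13.95
ee_pos: [583.1, -334.7, 289.7]
orientation: [2.216, 2.216, 0.0]
ft_force: [3.0, -8.1, -2.0]
width: 0.6
grasp_force: 3.1
```

Call:
step_arm(targets=[[[0.13, 0.15, 0, 0, 0, 0, 0], [0.09, 0.16, 0, 0, 0, 0, 0], [0.05, 0.14, 0, 0, 0, 0, 0], [0.4, -0.1, 0, 0, 0, 0, 0], [0, 0, 0.6, 0, 0, 0, 0]]])

```text
t: 14.58
ee_pos: [615.1, -314.6, 316.6]
orientation: [-2.217, -2.22, 0.002]
ft_force: [0.5, 0.4, 0.6]
width: 0.1
grasp_force: 0.0
```

Call:
step_arm(targets=[[[0, 0, 0.6, 0, 0, 0, 0], [-1, 0.43, 0, 0, 0, 0, 0], [-1, 0.43, 0, 0, 0, 0, 0], [-1, 0.43, 0, 0, 0, 0, 0], [-1, 0, 0, 0, 0, 0, 0]]])

```text
t: 15.2
ee_pos: [413.2, -249.3, 348.7]
orientation: [-2.219, -2.223, -0.0]
ft_force: [0.1, -0.0, 1.3]
width: 0.2
grasp_force: 0.0
```

```bash
python3 look.py a3
```

```text
(no output)
```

View pics/a3.png

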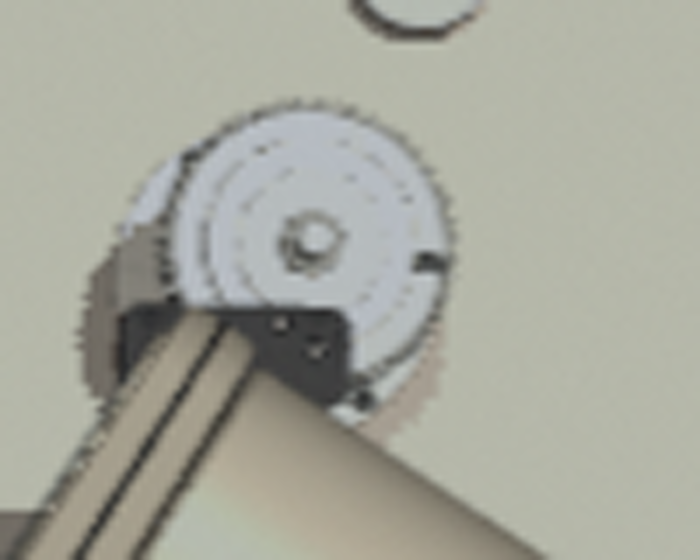

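Line at crop (428,261), about 262° in world angle, so the ring has turned about 451°. That matches the 454° I predicted. Next is stroke 3, same as stroke 2.

Call:
step_arm(targets=[[[0.5, 0, -0.6, 0, 0, 0, 0], [0.5, 0, -0.6, 0, 0, 0, 0], [0, 0, 0, 0, 0, 0, 0], [0, 0, 0, 0, 0, 0, 0], [0, 0, 0, 0, 0, 0, 0]]])

```text
t: 15.88
ee_pos: [464.2, -250.7, 289.6]
orientation: [2.221, 2.221, 0.0]
ft_force: [0.2, 0.8, 0.2]
width: 0.4
grasp_force: 0.0
```

Call:
step_arm(targets=[[[0.28, -0.11, 0, 0, 0, 0, 0], [0.16, 0, 0, 0, 0, 0, 0], [-0.07, -0.18, 0, 0, 0, 0, 0], [-0.03, -0.19, 0, 0, 0, 0, 0], [-0.01, -0.19, 0, 0, 0, 0, 0]]])

```text
t: 16.5
ee_pos: [479.5, -283.6, 288.3]
orientation: [-2.216, -2.218, 0.003]
ft_force: [-8.5, 2.7, 5.5]
width: 0.2
grasp_force: 4.3
```

Call:
step_arm(targets=[[[0, -0.25, 0, 0, 0, 0, 0], [0.03, -0.18, 0, 0, 0, 0, 0], [0.05, -0.18, 0, 0, 0, 0, 0], [0.08, -0.17, 0, 0, 0, 0, 0], [0.12, -0.15, 0, 0, 0, 0, 0]]])

```text
t: 17.12
ee_pos: [493.7, -331.6, 288.6]
orientation: [-2.218, -2.22, 0.005]
ft_force: [-10.0, -4.8, 2.0]
width: 0.4
grasp_force: 4.4
```

Call:
step_arm(targets=[[[0.14, -0.13, 0, 0, 0, 0, 0], [0.16, -0.1, 0, 0, 0, 0, 0], [0.18, -0.06, 0, 0, 0, 0, 0], [0.19, -0.03, 0, 0, 0, 0, 0], [0.19, -0.01, 0, 0, 0, 0, 0]]])

```text
t: 17.75
ee_pos: [538.5, -349.7, 289.4]
orientation: [2.218, 2.219, -0.004]
ft_force: [-2.9, -10.4, -1.4]
width: 0.4
grasp_force: 5.3
```

Call:
step_arm(targets=[[[0.18, 0, 0, 0, 0, 0, 0], [0.19, 0.03, 0, 0, 0, 0, 0], [0.18, 0.06, 0, 0, 0, 0, 0], [0.17, 0.09, 0, 0, 0, 0, 0], [0.14, 0.11, 0, 0, 0, 0, 0]]])

```text
t: 18.38
ee_pos: [582.8, -334.5, 290.0]
orientation: [2.217, 2.217, 0.001]
ft_force: [1.6, 0.5, -0.9]
width: 0.3
grasp_force: 0.0
```

Call:
step_arm(targets=[[[0.13, 0.15, 0, 0, 0, 0, 0], [0.09, 0.16, 0, 0, 0, 0, 0], [0.05, 0.14, 0, 0, 0, 0, 0], [0.4, -0.1, 0, 0, 0, 0, 0], [0, 0, 0.6, 0, 0, 0, 0]]])

```text
t: 19.0
ee_pos: [615.2, -314.8, 316.9]
orientation: [-2.218, -2.22, 0.001]
ft_force: [-0.4, -0.9, 0.1]
width: 0.3
grasp_force: 0.0
```

Call:
step_arm(targets=[[[0, 0, 0.6, 0, 0, 0, 0], [-1, 0.43, 0, 0, 0, 0, 0], [-1, 0.43, 0, 0, 0, 0, 0], [-1, 0.43, 0, 0, 0, 0, 0], [-1, 0, 0, 0, 0, 0, 0]]])

```text
t: 19.62
ee_pos: [413.3, -249.4, 349.0]
orientation: [2.219, 2.224, 0.0]
ft_force: [0.7, -0.3, 0.1]
width: 0.8
grasp_force: 0.0
```

```bash
python3 look.py a4
```

```text
(no output)
```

View pics/a4.png

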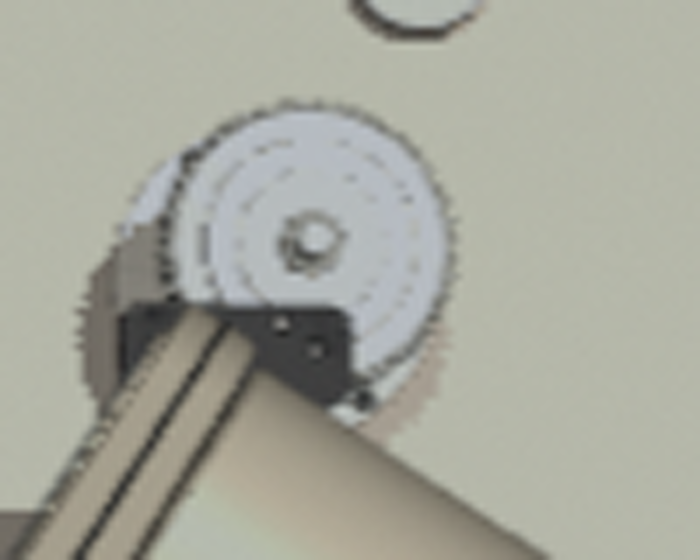

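The line is hidden under the hand (world angle about 110–215°), so I'll back off further to see it.

Call:
step_arm(targets=[[[-0.8, 0.4, 0, 0, 0, 0, 0], [-0.8, 0.4, 0, 0, 0, 0, 0], [0, 0.5, 0, 0, 0, 0, 0], [0, 0.5, 0, 0, 0, 0, 0], [0, 0, 0, 0, 0, 0, 0]]])

```text
t: 20.3
ee_pos: [334.8, -159.9, 349.1]
orientation: [2.218, 2.224, 0.0]
ft_force: [0.3, 0.9, -0.0]
width: 0.5
grasp_force: 0.0
```

```bash
python3 look.py a5
```

```text
(no output)
```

View pics/a5.png

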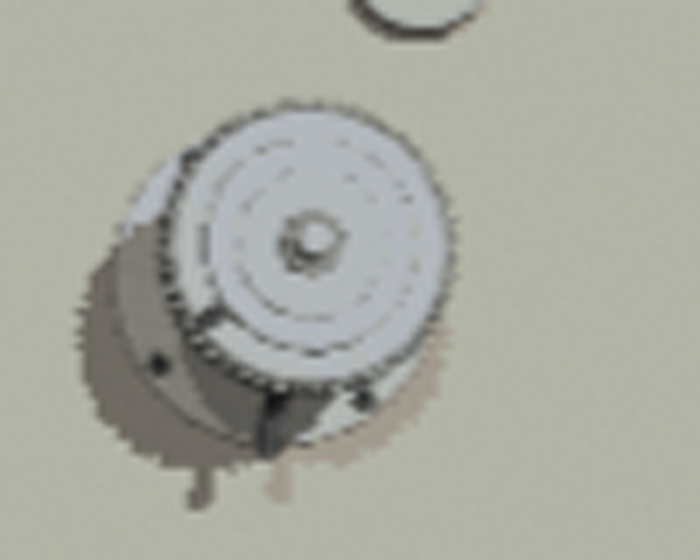

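Line at (209,318), which is 126° against 170° at the start, so about 44° remain. I'll finish with one short stroke.

Call:
step_arm(targets=[[[0, -0.5, 0, 0, 0, 0, 0], [0, -0.5, 0, 0, 0, 0, 0], [0.8, -0.4, 0, 0, 0, 0, 0], [0.8, -0.4, 0, 0, 0, 0, 0], [0.5, 0, -0.6, 0, 0, 0, 0]]])

```text
t: 20.98
ee_pos: [442.6, -253.7, 320.1]
orientation: [2.218, 2.215, 0.002]
ft_force: [0.3, -0.9, -0.1]
width: 0.3
grasp_force: 0.0
```

Call:
step_arm(targets=[[[0.5, 0, -0.6, 0, 0, 0, 0], [0, 0, 0, 0, 0, 0, 0], [0, 0, 0, 0, 0, 0, 0], [0, 0, 0, 0, 0, 0, 0], [0.28, -0.11, 0, 0, 0, 0, 0]]])

```text
t: 21.6
ee_pos: [478.1, -256.3, 289.7]
orientation: [2.221, 2.221, 0.0]
ft_force: [0.0, -0.1, 1.2]
width: 0.1
grasp_force: 0.0
```

Call:
step_arm(targets=[[[0.16, 0, 0, 0, 0, 0, 0], [-0.07, -0.18, 0, 0, 0, 0, 0], [-0.03, -0.19, 0, 0, 0, 0, 0], [-0.01, -0.19, 0, 0, 0, 0, 0], [0, -0.22, 0, 0, 0, 0, 0]]])

```text
t: 22.22
ee_pos: [479.5, -294.6, 288.3]
orientation: [-2.216, -2.218, 0.003]
ft_force: [-9.8, 4.6, 3.4]
width: 0.4
grasp_force: 4.6
```

Call:
step_arm(targets=[[[-0.2, 0, 0, 0, 0, 0, 0], [-0.6, 0, 0, 0, 0, 0, 0], [-0.8, 0.5, 0.6, 0, 0, 0, 0], [-0.8, 0.8, 0.6, 0, 0, 0, 0], [-0.4, 0.8, 0, 0, 0, 0, 0]]])

```text
t: 22.85
ee_pos: [340.9, -190.4, 349.7]
orientation: [2.22, 2.217, 0.002]
ft_force: [0.6, 0.7, -0.6]
width: 0.3
grasp_force: 0.0
```

Call:
step_arm(targets=[[[0, 0.6, 0, 0, 0, 0, 0], [0, 0, 0, 0, 0, 0, 0], [0, 0, 0, 0, 0, 0, 0], [0, 0, 0, 0, 0, 0, 0], [0, 0, 0, 0, 0, 0, 0]]])

```text
t: 23.48
ee_pos: [342.1, -161.7, 347.8]
orientation: [-2.222, -2.221, 0.0]
ft_force: [0.3, -0.8, 0.0]
width: 0.6
grasp_force: 0.0
```

```bash
python3 look.py a6
python3 - <<'E'
import numpy as np
from h import *
a=np.load("top0.npz")["pixels"].astype(int);b=np.load("a6.npz")["pixels"].astype(int)
d=abs(a-b).max(2)>40
for n,(u,v,r) in dict(petri=(325,179,16),stick=(386,230,16),cap=(230,247,12),slides=(152,232,25)).items(): print(n,d[v-r:v+r,u-r:u+r].sum())
E
```

```text
petri 0
stick 0
cap 0
slides 0
```

View pics/a6.png

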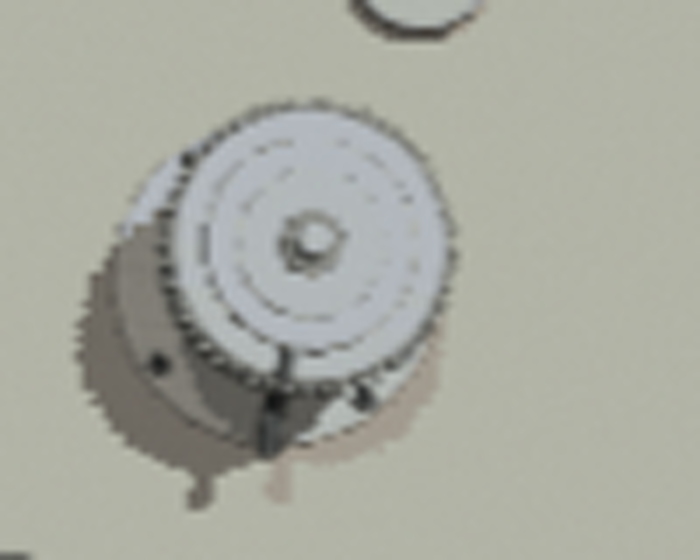

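The line is at (285,362), back over the pointer to within a few degrees. The strokes add up to two turns, and the bystanders show no change in the image.

```bash
python3 -c "
from workcell import ctrl
print(ctrl.close_job())"
```

```text
the job is handed in; nothing more can be done
None
```

I rolled the ring anticlockwise two full turns; its line is back at the pointer to within a few degrees, the hand is clear, the bystanders look unmoved in the top image, and the job is handed in at about 23.5 s (no verdict was returned).

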